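# Right the tipped grinding jar and hold the ball tray over it

## Task

The open grinding jar has tipped over in its lane: stand it upright again on the lane's floor, mouth up, between the two lidded jars, and let go of it. Then pick up the blue ball tray by its fin and carry it level, so that the loose ball never leaves its pocket, and finish while still holding it, level and still, with the ball's pocket straight above the jar's mouth and the tray a few centimetres clear of it. Leave the lidded jars, the amber bottle and the orange slide box alone.

Things in the scene. Friction and masses are not known exactly. Their poses are not given: they have to be found in the camera images.
- lane: fixed white shallow lane tray with a green floor strip, 320 x 112 mm, 12 mm high, walls 4 mm thick, floor 4 mm thick (inside 104 mm wide, floor 4 mm above the work surface). Origin: centre of its underside, on the work surface; its x axis runs along the lane, away from the robot to within 0.25 rad; z up.
- jar: the open steel grinding jar: a straight cylinder 46 mm in diameter, 64 mm high, wall 4 mm, base 6 mm, 0.15 to 0.31 kg; empty. Origin: centre of the outside of its base; its z axis runs along its axis towards the mouth. At the start it lies on its side on the lane floor between the two lidded jars, its mouth pointing away from the robot along the lane (to within 0.15 rad).
- jar_mouth (a point): centre of the open jar's rim, 64 mm along the jar's z axis from its origin
- lidded_near: closed steel jar with a red lid, 46 mm in diameter, 66 mm high, standing in the lane at its end nearer the robot, about 130 mm from the lane's centre. Origin: centre of its underside, z up. To be left alone.
- lidded_far: a second closed steel jar with a red lid, same sizes, standing in the lane at its end further from the robot, about 130 mm from the lane's centre. Origin: centre of its underside, z up. To be left alone.
- tray: blue plastic ball tray lying loose on the work surface: a plate 150 mm (its x) by 90 mm (its y), 10 mm thick, with two round pockets 32 mm across and 4 mm deep, centred 45 mm either side of the middle along x, and an upright grip fin across the middle, 12 mm thick (along x), 60 mm long (along y), its top 78 mm above the tray's underside. 0.16 to 0.26 kg, balanced at the fin but for the ball. Origin: centre of its underside, z up; the ball is in the pocket on its +x side.
- pocket (a point): centre of the floor of the pocket that holds the ball, 45 mm along the tray's +x from its middle and 6 mm above its underside
- fin_top (a point): centre of the top edge of the tray's grip fin, 78 mm above the tray's underside
- ball: loose brass-coloured ball, 20 mm in diameter, 33 g, in the tray's +x pocket, where it can roll several mm; its top stands 26 mm above the tray's underside. Origin: its centre.
- stain_bottle: amber bottle with a black cap, 50 mm in diameter, 110 mm high, standing beyond the tray. Origin: centre of its underside, z up. To be left alone.
- slide_box: orange closed slide box, 60 x 90 mm, 34 mm high. Origin: centre of its underside, z up. To be left alone.
Mind the look-alikes: they are no part of the job. Leave any purple look-alike of the jar alone.

How it is judged:
On the way, in this order (a step that is already met when the one before it is completed fails the run):
1. the open jar stands mouth up on the lane floor between the lidded jars, let go of (angle between jar's own z axis and vertical below 0.12 rad and z of jar in the frame of lane below 0.008 m and x of jar in the frame of lane between -0.085 and 0.085 m and y of jar in the frame of lane between -0.035 and 0.035 m and contact force between jar and the fingers below 0.05 N and height (world z) of tray below 0.03 m), for 0.3 s.
2. the tray is lifted clear of the bench by the gripper with its ball in the pocket (height (world z) of tray above 0.05 m and contact force between tray and the fingers above 0.5 N and distance between ball and pocket below 0.018 m), for 0.2 s.
At the end, for the whole second after the job is handed in: tray held in the gripper, tilt < 0.12 rad, still, underside 10 to 110 mm above the jar's rim, pocket centre within 20 mm (horizontally) of the mouth's; ball in its pocket; jar upright (0.12 rad) on the lane floor between the lidded jars, untouched; bystanders moved < 30 mm (angle between each of jar, tray's own z axis and vertical below 0.12 rad and z of jar in the frame of lane below 0.008 m and x of jar in the frame of lane between -0.085 and 0.085 m and y of jar in the frame of lane between -0.035 and 0.035 m and contact force between jar and anything else above 0.2 N and contact force between jar and tray below 0.05 N and contact force between jar and the fingers below 0.05 N and horizontal distance between pocket and jar_mouth below 0.02 m and height (world z) of tray between 0.078 and 0.178 m and linear speed of tray below 0.03 m/s and contact force between tray and the fingers above 0.5 N and distance between ball and pocket below 0.018 m and distance of each of lidded_near, lidded_far, stain_bottle, slide_box from where it was at the start of the episode below 0.03 m and angle between each of lidded_near, lidded_far, stain_bottle, slide_box's own z axis and vertical below 0.3 rad); the arm keeps its last pose, push and grip.
It fails at once if the ball leaves its pocket (distance between ball and pocket above 0.021 m).
It fails at once if the tray is tipped by more than 0.5 rad (angle between tray's own z axis and vertical above 0.5 rad).
It fails at once if a lidded jar is pushed more than 30 mm or knocked over (distance of any of lidded_near, lidded_far from where it was at the start of the episode above 0.03 m or angle between any of lidded_near, lidded_far's own z axis and vertical above 0.3 rad).
It fails at once if the amber bottle or the slide box is pushed more than 30 mm or knocked over (distance of any of stain_bottle, slide_box from where it was at the start of the episode above 0.03 m or angle between any of stain_bottle, slide_box's own z axis and vertical above 0.3 rad).
It also fails if it takes over 72 s, if anything falls off the work surface, if the arm or the gripper's body presses on something with over 40 N, if the wrist force passes 120 N, or if a joint passes its speed limit or range.

## Robot

A 6-joint arm with a two-finger parallel gripper is mounted at the origin on the work surface. World frame = base frame: x ahead of the robot, y to its left, z up, the work surface at z = 0. Lengths are in m, angles in rad, forces in N, time in s.
With the tool pointing down it reaches from about 0.35 to 0.975 m from the base axis. Payload 4.9 kg.
Tool frame: the origin (TCP) lies at the very end of the fingers, on their centre line; the grasp point (between the pads) lies 19 mm behind it (ctrl.grip_point_offset is the distance from the TCP to the grasp point, in m); z points along the fingers, y is the line along which they close (so a half turn about z gives the same grasp; the last joint's range is limited). The gripper opens to 85 mm and grips with 20 to 120 N. Pads are 22 mm wide; open, the fingers measure 114 mm over their backs; the gripper's body (76 mm by 85 mm) begins 54 mm behind the grasp point. The pads swing forward as they close: fully open they stand 13 mm farther back than shut.
Start: joints at [0.996, 0.053, 1.613, -0, 1.476, -0.119], TCP at [0.275, 0.561, 0.231] pointing down, gripper open.
Joint ranges: [-3.01, 3.01], [-1.01, 2.22], [0.06, 2.58], [-1.02, 4.17], [0.09, 2.62], [-3.14, 3.14]. Speed limits (rad/s): [2.57, 2.57, 3.14, 3.14, 3.14, 3.14].

## Interface

Orientations are given as a rotation vector (axis times angle).
In Python, from station import ctrl gives the robot as it stands.
- The arm moves only by the tool send_rows, never from a script. Its argument "rows" is a list of rows, each a list of 3 entries, a list of its own where there are three numbers: the finger opening in cm, from 0 to 8.54, then the shift along the tool's x, y, z in cm, then the turn about the tool's z in degrees. A call has 1 to 10 rows; each row shifts and turns the commanded pose from where the row before left it, along the tool's axes as they then stand; what a row does not reach is not made up. A row lasts 1/8 s, in which the tool goes at most 62.5 mm and 10.7 degrees, less where a joint would pass 70% of its speed; a pose out of reach is approached as far as the arm can. A call with a gripper value outside its range is refused whole. The fingers move at their own pace and stop on an object; "newtons" is the grip in N (left out, the last holds). Time passes only in rows, so rows that do not move let the fingers close. It gives the time, the measured TCP pose, the force, the opening and the grip force at its end, in the units of the state.
- ctrl.get_obs(): the state, without advancing time (a new reading comes with each control period).
- ctrl.get_image(name): name is "scene" or "top"; returns a dict with "frame" (480x640x3 uint8, red, green, blue), "range_z" (480x640 float32, m along the optical axis (not along the pixel's ray), 0 where there is no reading), "fx", "fy", "cx", "cy" (pixels), "cam_to_world" (4x4, takes a point from camera to world coordinates). Camera axes: x right, y down, z forward; pixel columns grow to the right and rows downward; lengths in m; the calibration is good to about 2 mm. A picture is of the moment at which its call begins.
- ctrl.finish_job(): hands the job in; it is judged then, once.
The state is a dict: "t": time; "q": joint angles; "dq": joint speeds; "effort": joint torques, N m; "tool_pos": TCP position; "tool_rot": TCP orientation; "contact_force": force on the tool from outside, world axes, zero at the start; "wrist_torque": the same for the moment, N m; "opening": finger opening in m; "grip_force": force on a finger pad.
Only numpy, scipy, OpenCV 4.12 (cv2) and the standard library are available. Lean on these libraries where they do the work, as an engineer would, in place of code of your own. Each camera call takes 0.05 s, during which the arm holds its last target. There are 200 camera calls.

## Working session

There is one attempt and no reset: what is moved stays moved. The work goes in short steps, Python scripts to look and compute and a tool call to move; the robot and the scene stay as the last step left them, time stands still between calls to the robot, and variables do not carry over. Pictures are saved under pics/ and viewed, at most 10 in all, crops included, and the job is handed in when it is done.

Besides the shell and the picture viewer there is one more tool, called after "Call:" as a command line: name --argument value ..., lists and objects as JSON in quotes. send_rows: Moves the arm, as the interface text tells. Its arguments: {"type":"object","properties":{"rows":{"type":"array","items":{"type":"array"}},"newtons":{"type":"number"}},"required":["rows"]}

```bash
ls; mkdir -p pics; cat > h.py <<'E'
import numpy as np,cv2
from station import ctrl
def cloud(n):
    d=ctrl.get_image(n);z=d["range_z"];v,u=np.mgrid[:480,:640]
    P=np.stack([(u-d["cx"])/d["fx"]*z,(v-d["cy"])/d["fy"]*z,z],-1)
    T=np.array(d["cam_to_world"]);return d,P@T[:3,:3].T+T[:3,3]
def save(n,f,crop=None,s=1):
    if crop: u0,v0,u1,v1=crop;f=f[v0:v1,u0:u1]
    cv2.imwrite("pics/"+n,cv2.resize(f[:,:,::-1],None,fx=s,fy=s))
E
python3 - <<'E'
from h import *
for n in("scene","top"):
    d,W=cloud(n);save(n+"0.png",d["frame"]);np.savez(n+"0.npz",W=W,f=d["frame"],z=d["range_z"])
    print(n,np.array(d["cam_to_world"]).round(3).tolist(),d["fx"])
o=ctrl.get_obs();print(o["tool_pos"],o["tool_rot"],o["opening"],o["t"])
E
```

```text
pics
scene [[-0.483, 0.724, -0.492, 0.948], [0.876, 0.398, -0.274, 0.165], [-0.003, -0.563, -0.827, 0.67], [0.0, 0.0, 0.0, 1.0]] 452.2236113965356
top [[0.006, -0.984, 0.179, 0.45], [-1.0, -0.004, 0.009, -0.046], [-0.008, -0.179, -0.984, 0.829], [0.0, 0.0, 0.0, 1.0]] 506.6248339064804
[0.27481017 0.56071189 0.23017878] [-7.09707417e-01 -3.05974997e+00  2.76976160e-03] 0.08562885296977722 0.1
```

View pics/top0.png

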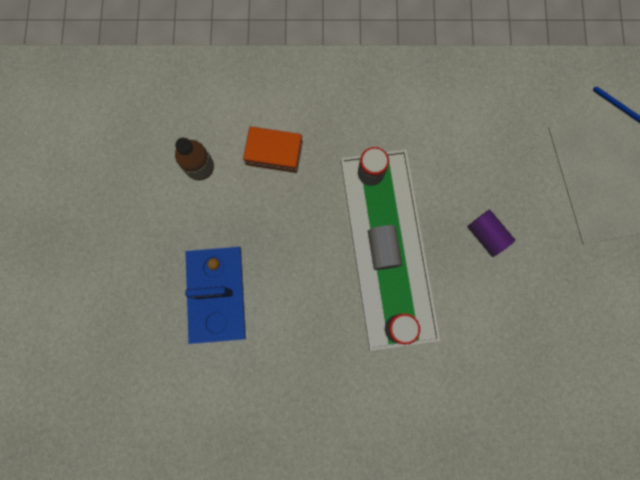

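View pics/scene0.png

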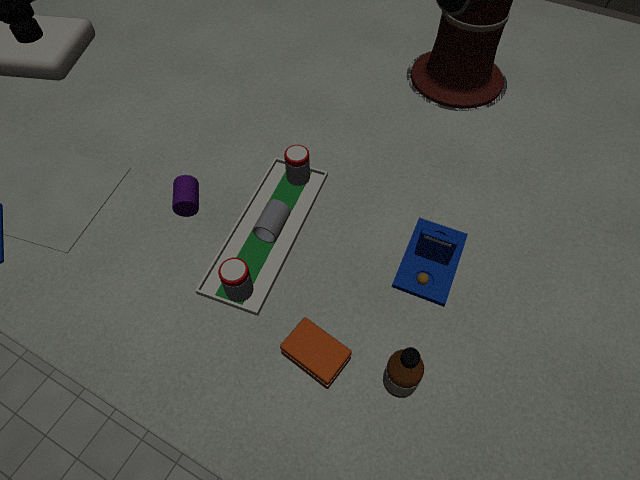

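Candidates for the jar in the top image: grey open cylinder (385,247), purple look-alike (491,233), red-lidded jars (374,160) and (404,328). I choose the grey one lying in the lane between the lids. The tray is at (215,295), with its fin at (210,293) and the ball at (213,264). The bottle is at (190,155) and the slide box at (273,148).

```bash
cat > m.py <<'E'
from h import *
def load(live):
    out=[]
    for n in("scene","top"):
        if live: d,W=cloud(n);f=d["frame"];z=d["range_z"]
        else: a=np.load(n+"0.npz");W,f,z=a["W"],a["f"],a["z"]
        hsv=cv2.cvtColor(f,cv2.COLOR_RGB2HSV);out.append((n,W[z>0],hsv[z>0].astype(int),f))
    return out
E
python3 - <<'E'
from m import *
L=load(False)
for n,W,h,f in L:
    H,S,V=h.T;z=W[:,2]
    box=lambda m:cv2.minAreaRect((W[m][:,:2]*1000).astype(np.float32))
    b=(H>100)&(H<125)&(S>130)&(W[:,1]>0)
    m=b&(z>.004)&(z<.02);print(n,"plate",box(m),np.median(z[m]))
    m=b&(z>.07);print("fin",box(m),m.sum(),W[m].mean(0))
    m=(H>8)&(H<25)&(S>100)&(z>.012)&(z<.04)&(abs(W[:,1]-.14)<.06)&(W[:,0]<.55);print("ball",np.median(W[m],0) if m.any() else 0,m.sum())
    g=(H>45)&(H<80)&(S>100);print("green",box(g),np.median(z[g]))
    r=((H<6)|(H>172))&(S>120)&(z>.055)&(z<.08);
    for s in(W[:,0]<.4,W[:,0]>.4): print("lid",box(r&s&(W[:,1]<-.0)), (r&s).sum())
    c=np.array(box(g)[0])/1000
    j=(S<60)&(z>.03)&(z<.053)&(np.hypot(*(W[:,:2]-c).T)<.08)
    P=W[j];print("jar",box(j),j.sum(),z[j].max(),P[:,0].min(),P[:,0].max())
    t=j&(z>.046);print("top ridge",np.round(cv2.fitLine(W[t][:,:2].astype(np.float32),2,0,.01,.01).ravel(),4),W[t].min(0),W[t].max(0))
save("jarcrop.png",L[0][3],(190,130,340,320),3)
E
```

```text
scene plate ((502.9440002441406, 129.796875), (152.10411071777344, 89.39855194091797), 4.903411865234375) 0.010197379111695215
fin ((379.1695556640625, 98.24658966064453), (716.798828125, 70.86349487304688), 11.495095252990723) 314 [0.50846453 0.12979193 0.08268251]
ball [0.54680051 0.13013644 0.02327893] 28
green ((336.6814270019531, -79.9818115234375), (931.2186279296875, 1509.76904296875), 36.30125045776367) 0.005398689254125011
lid ((202.53118896484375, -465.9610900878906), (69.48084259033203, 966.181884765625), 19.878463745117188) 281
lid ((458.2793273925781, -474.5157470703125), (876.49658203125, 274.5550231933594), 69.77944946289062) 470Traceback (most recent call last):
  File "<stdin>", line 15, in <module>
    return umr_maximum(a, axis, None, out, keepdims, initial, where)
ValueError: zero-size array to reduction operation maximum which has no identity
```

Restrict regions to the working area.

```bash
python3 - <<'E'
from m import *
L=load(False)
save("jarcrop.png",L[0][3],(190,130,340,320),3)
for n,W,h,f in L:
    print("==",n)
    H,S,V=h.T;x,y,z=W.T
    box=lambda m:[np.round(q,1) for q in cv2.minAreaRect((W[m][:,:2]*1000).astype(np.float32))] if m.sum()>5 else None
    tr=(y>0.03)&(y<.23)&(x>.38)&(x<.62);ln=(y<-.05)&(y>-.3)&(x>.28)&(x<.7)
    b=(H>100)&(H<125)&(S>130)&tr
    m=b&(z>.004)&(z<.02);print("plate",box(m))
    m=b&(z>.068)&(z<.09);print("fin",box(m),m.sum(),np.median(W[m],0))
    m=(H>8)&(H<25)&(S>100)&(z>.018)&(z<.04)&tr;print("ball",np.median(W[m],0),m.sum())
    g=(H>45)&(H<80)&(S>100)&ln&(z<.01);print("green",box(g),g.sum())
    w=ln&(S<50)&(V>110)&(z<.02)&(z>.001);print("white",box(w),w.sum())
    r=((H<6)|(H>172))&(S>100)&(z>.05)&(z<.08)&ln
    for s in(x<.45,x>.45): print("lid",box(r&s), (r&s).sum())
    j=(S<80)&(z>.025)&(z<.06)&ln&(x>.38)&(x<.53);print("jar",box(j),j.sum())
    if j.sum()>20:
        t=j&(z>.044);print("ridge",np.round(cv2.fitLine(W[t][:,:2].astype(np.float32),2,0,.01,.01).ravel(),4),W[t].min(0),W[t].max(0),t.sum())
E
```

```text
== scene
plate [array([502.9, 129.8]), array([152.1,  89.4]), np.float64(4.9)]
fin [array([503.1, 129.5]), array([13.4, 60. ]), np.float64(5.4)] 287 [0.50485619 0.1310698  0.07763437]
ball [0.55390021 0.13261288 0.02325649] 92
green [array([ 559.7, -155.6]), array([263.3,  50.4]), np.float64(8.1)] 1426
white [array([ 493.6, -179.4]), array([420.2, 235.9]), np.float64(2.6)] 3723
lid [array([ 438.6, -166. ]), array([45. , 22.2]), np.float64(89.3)] 50
lid [array([ 576.5, -145.9]), array([256.6,  42.7]), np.float64(9.0)] 192
jar [array([ 460.6, -160.4]), array([23.5, 45.8]), np.float64(29.1)] 274
ridge [ 0.5178 -0.8555  0.4647 -0.157 ] [ 0.43993258 -0.18428003  0.04404223] [ 0.4732805  -0.1437068   0.05882501] 116
== top
plate [array([501.8, 130.1]), array([148.4,  90. ]), np.float64(5.0)]
fin [array([501.5, 128.9]), array([12.6, 58.8]), np.float64(5.5)] 325 [0.50162198 0.12935614 0.07623462]
ball [0.5500238  0.13154987 0.02280065] 81
green [array([ 562.9, -154.4]), array([271.6,  48.6]), np.float64(8.1)] 2831
white [array([ 490. , -174.8]), array([420.2, 249.4]), np.float64(0.1)] 7157
lid [array([ 438. , -165.2]), array([23.1, 43.8]), np.float64(0.3)] 120
lid [array([ 575.5, -145.9]), array([258.6,  43.6]), np.float64(9.1)] 196
jar [array([ 446.5, -149.9]), array([41.5, 13.4]), np.float64(5.7)] 44
ridge [ 0.96   0.28   0.441 -0.148] [ 0.42736305 -0.15641876  0.04481783] [ 0.46140772 -0.14327907  0.05247628] 9
```

View pics/jarcrop.png

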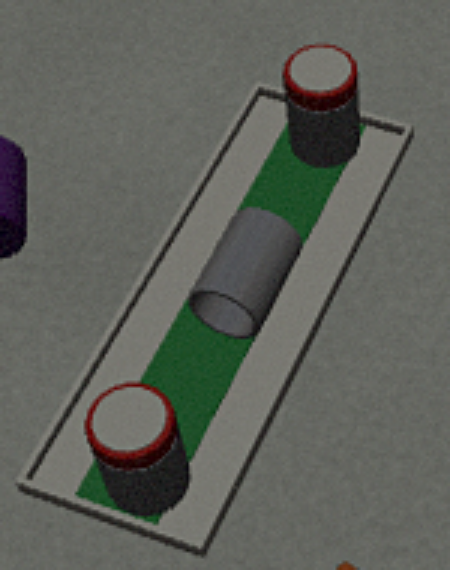

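The crop shows the open grey jar on the green strip, its mouth (crop 225,312) facing away from the robot, with a lidded jar at each end. My x window was too short, so I'll remeasure the lane side.

```bash
cat > jar.py <<'E'
from m import *
import sys
box=lambda P:[np.round(q,1).tolist() for q in cv2.minAreaRect((P[:,:2]*1000).astype(np.float32))] if len(P)>5 else None
def rep(live):
    for n,W,h,f in load(live):
        H,S,V=h.T;x,y,z=W.T;ln=(y<-.05)&(y>-.24)&(x>.38)&(x<.78)
        g=(H>45)&(H<80)&(S>100)&ln&(z<.01)
        r=((H<6)|(H>172))&(S>100)&(z>.05)&(z<.08)&ln
        print("==",n,"green",box(W[g]))
        for s in(x<.55,x>.55): print("lid",box(W[r&s]))
        j=(S<80)&(z>.02)&(z<.075)&ln&(x>.48)&(x<.65);P=W[j];print("jar",box(P),len(P),"zmax",np.percentile(z[j],98))
        t=P[P[:,2]>.043]
        if len(t)>10: print("ridge",np.round(cv2.fitLine(t[:,:2].astype(np.float32),2,0,.01,.01).ravel(),4),t.min(0).round(4),t.max(0).round(4))
if __name__=="__main__": rep(len(sys.argv)>1)
E
python3 jar.py
python3 -c "
from m import *
from scipy.spatial.transform import Rotation as R
o=ctrl.get_obs();print(R.from_rotvec(o['tool_rot']).as_matrix().round(3),ctrl.grip_point_offset)"
```

```text
== scene green [[581.3, -152.5], [307.0, 50.4], 8.1]
lid [[450.4, -165.5], [46.0, 44.2], 14.5]
lid [[709.4, -124.9], [44.6, 44.4], 50.2]
jar [[577.6, -142.8], [65.4, 44.9], 7.0] 857 zmax 0.051184117284531566
ridge [ 0.9913  0.1314  0.5781 -0.1418] [ 0.5447 -0.1641  0.043 ] [ 0.6111 -0.1234  0.0526]
== top green [[571.7, -153.2], [289.4, 48.6], 8.1]
lid [[448.1, -165.2], [44.2, 42.9], 79.2]
lid [[708.4, -124.4], [42.8, 46.6], 68.2]
jar [[575.6, -142.6], [64.2, 44.4], 8.6] 1162 zmax 0.04964800031680743
ridge [ 0.9868  0.1617  0.5752 -0.143 ] [ 0.5426 -0.162   0.043 ] [ 0.6078 -0.1237  0.0509]
[[-0.898  0.44  -0.001]
 [ 0.44   0.898 -0.002]
 [ 0.    -0.002 -1.   ]] 0.0187
```

Call:
send_rows --rows '[[6.0,[-3.05,-2.4,0],0],[6.0,[-3.05,-2.4,0],0],[6.0,[-3.05,-2.4,0],0],[6.0,[-3.05,-2.4,0],0],[6.0,[-3.05,-2.4,0],0],[6.0,[-3.05,-2.4,0],0],[6.0,[-3.05,-2.4,0],0],[6.0,[-3.05,-2.4,0],0],[6.0,[-3.05,-2.4,0],0],[6.0,[-3.05,-2.4,0],0]]' --newtons 20

```text
t: 1.35
tool_pos: [0.4434, 0.2102, 0.2308]
tool_rot: [-0.71, -3.06, 0.0]
contact_force: [0.5, 0.5, 0.3]
opening: 0.06
grip_force: 0.0
```

Call:
send_rows --rows '[[6.0,[-3.05,-2.4,0],0],[6.0,[-3.05,-2.4,0],0],[6.0,[-3.05,-2.4,0],0],[6.0,[-3.05,-2.4,0],0],[6.0,[-3.05,-2.4,0],0],[6.0,[-3.05,-2.4,0],0],[6.0,[-3.05,-2.4,0],0],[6.0,[-3.05,-2.4,0],0],[6.0,[-3.05,-2.4,0],0],[6.0,[-3.05,-2.4,0],0]]'

```text
t: 2.6
tool_pos: [0.6117, -0.1395, 0.2306]
tool_rot: [-0.71, -3.059, -0.0]
contact_force: [0.9, 0.4, 0.3]
opening: 0.0597
grip_force: 0.0
```

Call:
send_rows --rows '[[6.0,[0,0,0],-8.5],[6.0,[0,0,0],-8.5],[6.0,[0,0,0],-8.5],[6.0,[0,0,0],-8.5],[6.0,[0,0,0],0],[6.0,[0,0,0],0]]'

```text
t: 3.35
tool_pos: [0.6114, -0.1383, 0.2309]
tool_rot: [0.213, -3.134, -0.0]
contact_force: [0.3, 0.7, -0.1]
opening: 0.06
grip_force: 0.0
```

```bash
cat > go.py <<'E'
# usage: go.py x y z yawdeg -> shift in tool axes (cm) and turn
import sys
from m import *
from scipy.spatial.transform import Rotation as R
o=ctrl.get_obs();M=R.from_rotvec(o['tool_rot']).as_matrix()
a=[float(v) for v in sys.argv[1:]]
yaw=np.degrees(np.arctan2(M[1,0],M[0,0]))
print("t",round(o['t'],2),"pos",o['tool_pos'].round(4),"yaw",yaw.round(2),"open",round(o['opening'],4),"grip",o['grip_force'],"F",np.round(o['contact_force'],1),"tilt",np.degrees(np.arccos(-M[2,2])).round(2))
if a: print("shift",(M.T@(np.array(a[:3])-o['tool_pos'])*100).round(2),"turn",(-((a[3]-yaw+90)%180-90)) if len(a)>3 else '')
E
python3 go.py .613 -.1375 .008 188
```

```text
t 3.35 pos [ 0.6114 -0.1383  0.2309] yaw -172.23 open 0.06 grip 0.0 F [ 0.3  0.7 -0.1] tilt 0.03
shift [-0.18  0.05 22.29] turn -0.23340755810829705
```

Call:
send_rows --rows '[[6.0,[-0.2,0,4.0],0],[6.0,[0,0,4.0],0],[6.0,[0,0,4.0],0],[6.0,[0,0,4.0],0],[6.0,[0,0,3.0],0],[6.0,[0,0,2.0],0],[6.0,[0,0,1.2],0],[6.0,[0,0,0],0],[6.0,[0,0,0],0]]'

```text
t: 4.47
tool_pos: [0.6146, -0.1384, 0.0107]
tool_rot: [-0.216, 3.132, -0.002]
contact_force: [0.1, -0.8, 0.0]
opening: 0.0601
grip_force: 0.0
```

Call:
send_rows --rows '[[4.0,[0,0,0],0],[4.0,[0,0,0],0],[4.0,[0,0,0],0],[4.0,[0,0,0],0],[4.0,[0,0,0],0],[4.0,[0,0,0],0],[4.0,[0,0,0],0]]'

```text
t: 5.35
tool_pos: [0.6147, -0.1384, 0.011]
tool_rot: [-0.216, 3.132, -0.002]
contact_force: [-1.4, 0.6, 5.8]
opening: 0.0453
grip_force: 20.1
```

Call:
send_rows --rows '[[4.0,[0,0,-1],0],[4.0,[0,0,-1.5],0],[4.0,[0,0,-1.5],0],[4.0,[0,0,-1],0],[4.0,[0,0,0],0],[4.0,[0,0,0],0]]'

```text
t: 6.1
tool_pos: [0.6132, -0.1379, 0.0589]
tool_rot: [0.216, -3.133, -0.001]
contact_force: [-0.3, 0.2, -1.6]
opening: 0.045
grip_force: 22.5
```

```bash
python3 go.py; python3 jar.py live; python3 -c "
from h import *
d,W=cloud('scene');save('s1.png',d['frame'],(190,90,340,320),2.5)"
```

```text
t 6.1 pos [ 0.6132 -0.1379  0.0589] yaw -172.12 open 0.045 grip 22.540192119777203 F [-0.3  0.2 -1.6] tilt 0.04
== scene green [[581.8, -152.1], [307.1, 50.8], 7.9]
lid [[449.6, -166.2], [46.2, 44.3], 3.5]
lid [[671.1, -132.1], [122.5, 57.0], 1.6]
jar [[590.0, -142.4], [70.0, 71.0], 8.0] 373 zmax 0.07398236244847034
ridge [ 0.8339  0.5519  0.6041 -0.1478] [ 0.5544 -0.1734  0.0433] [ 0.6282 -0.1035  0.0747]
== top green [[675.9, -116.4], [5.6, 20.9], 75.8]
lid None
lid NoneTraceback (most recent call last):
  File "jar.py", line 14, in <module>
    if __name__=="__main__": rep(len(sys.argv)>1)
                             ~~~^^^^^^^^^^^^^^^^^
  File "jar.py", line 11, in rep
    j=(S<80)&(z>.02)&(z<.075)&ln&(x>.48)&(x<.65);P=W[j];print("jar",box(P),len(P),"zmax",np.percentile(z[j],98))
                                                                                         ~~~~~~~~~~~~~^^^^^^^^^
    return _quantile_unchecked(
        a, q, axis, out, overwrite_input, method, keepdims, weights)
    return _ureduce(a,
                    func=_quantile_ureduce_func,
    ...<5 lines>...
                    overwrite_input=overwrite_input,
                    method=method)
    r = func(a, **kwargs)
    result = _quantile(arr,
                       quantiles=q,
    ...<2 lines>...
                       out=out,
                       weights=wgt)
    slices_having_nans = np.isnan(arr[-1, ...])
                                  ~~~^^^^^^^^^
IndexError: index -1 is out of bounds for axis 0 with size 0
```

View pics/s1.png

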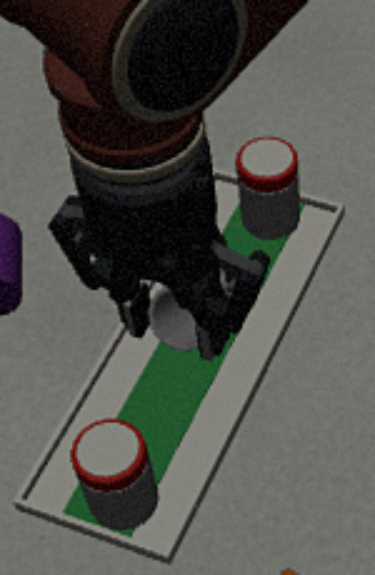

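Between the fingers the jar's mouth shows as a light disc (crop 178,318). I'll get the jar's tilt from the point cloud in the lane's vertical plane.

```bash
cat > prof.py <<'E'
from h import *
import sys
o=ctrl.get_obs();p=o['tool_pos'];a=np.radians(8)
d,W=cloud('scene');f=d['frame'];hsv=cv2.cvtColor(f,cv2.COLOR_RGB2HSV)
D=W-p;s=D[...,0]*np.cos(a)+D[...,1]*np.sin(a);l=-D[...,0]*np.sin(a)+D[...,1]*np.cos(a)
m=(abs(l)<.021)&(abs(s)<.09)&(W[...,2]>.008)&(W[...,2]<p[2]+.06)&(hsv[...,2]>int(sys.argv[1]) if len(sys.argv)>1 else 60)&(hsv[...,1]<80)
for lo in np.arange(-.02,.02,.01):
    k=m&(l>=lo)&(l<lo+.01);P=np.c_[s[k]*1000,W[...,2][k]*1000,hsv[...,2][k]].round().astype(int)
    print("lat",lo.round(3),P[np.argsort(P[:,1])][::max(1,len(P)//14)].tolist())
E
python3 prof.py 60
```

```text
lat -0.02 [[-36, 37, 63], [-28, 43, 72], [-33, 45, 62], [-24, 50, 71], [-21, 52, 66], [-10, 54, 81], [-16, 58, 66], [-2, 60, 80], [-8, 61, 64], [-5, 62, 69], [1, 65, 81], [86, 69, 131], [-5, 71, 61], [-13, 85, 100]]
lat -0.01 [[-35, 36, 80], [-23, 41, 85], [-20, 43, 87], [-15, 46, 88], [-15, 50, 85], [-7, 52, 83], [-6, 55, 82], [3, 57, 75], [4, 58, 89], [3, 60, 81], [83, 70, 130], [83, 70, 136], [87, 70, 134], [79, 71, 142], [85, 72, 134], [81, 74, 137]]
lat 0.0 [[-17, 45, 91], [-10, 52, 82], [-4, 55, 86], [1, 58, 82], [3, 59, 92], [5, 59, 71], [3, 61, 90], [88, 68, 133], [81, 70, 135], [82, 70, 132], [86, 70, 133], [83, 70, 134], [80, 71, 138], [89, 71, 131], [86, 72, 132], [86, 73, 135]]
lat 0.01 [[-4, 58, 75], [2, 60, 77], [1, 61, 81], [2, 61, 77], [4, 62, 68], [2, 63, 67], [2, 64, 78], [-45, 64, 61], [-43, 66, 76], [3, 67, 90], [-49, 69, 78], [-48, 69, 83], [87, 69, 133], [89, 69, 135], [-43, 69, 79], [-49, 70, 84], [87, 70, 143], [84, 70, 144], [-46, 70, 63], [86, 70, 133], [88, 70, 145], [-45, 71, 87], [87, 71, 134], [-47, 72, 92], [89, 72, 131], [85, 73, 137], [86, 73, 145]]
```

It pivoted to about 30° mouth-up under gravity, so I'll jerk up to swing it further.

Call:
send_rows --rows '[[4.0,[0,0,-3],0],[4.0,[0,0,0],0],[4.0,[0,0,2.5],0],[4.0,[0,0,-2.5],0],[4.0,[0,0,0],0],[4.0,[0,0,0],0]]'

```text
t: 7.05
tool_pos: [0.6133, -0.138, 0.0886]
tool_rot: [0.216, -3.134, -0.0]
contact_force: [1.1, 0.2, -0.4]
opening: 0.0451
grip_force: 25.2
```

```bash
python3 go.py; python3 prof.py 60
```

```text
t 7.05 pos [ 0.6133 -0.138   0.0886] yaw -172.12 open 0.0451 grip 25.19207864999771 F [ 1.1  0.2 -0.4] tilt 0.02
lat -0.02 [[-32, 51, 92], [-34, 55, 88], [-36, 57, 91], [-39, 59, 96], [-23, 63, 65], [90, 70, 135], [83, 71, 137], [89, 72, 130], [-9, 78, 68], [-4, 87, 66], [8, 94, 75], [4, 97, 109], [-2, 100, 68], [-13, 112, 94], [-18, 115, 91]]
lat -0.01 [[-32, 48, 94], [-36, 54, 94], [-19, 62, 85], [-14, 69, 64], [78, 70, 135], [-15, 70, 72], [83, 70, 131], [87, 71, 129], [82, 71, 133], [85, 72, 134], [-12, 72, 69], [86, 74, 131], [-6, 81, 64], [3, 89, 70], [10, 92, 86], [8, 93, 83], [6, 95, 90]]
lat 0.0 [[82, 68, 130], [83, 70, 132], [89, 70, 135], [84, 71, 131], [86, 71, 134], [87, 71, 130], [80, 72, 141], [87, 72, 130], [87, 72, 127], [82, 72, 138], [3, 89, 68], [6, 93, 74], [8, 93, 93], [8, 94, 94], [9, 95, 61]]
lat 0.01 [[86, 69, 142], [89, 70, 129], [88, 70, 138], [86, 71, 133], [83, 71, 144], [85, 71, 146], [84, 71, 136], [88, 71, 129], [90, 71, 135], [90, 71, 144], [88, 72, 132], [89, 72, 134], [87, 72, 132], [6, 94, 87], [5, 95, 89], [5, 96, 88], [6, 96, 62], [7, 96, 90], [4, 96, 70], [3, 97, 96], [3, 97, 84], [6, 98, 88], [2, 99, 108]]
```

Now about 50°. Repeat.

Call:
send_rows --rows '[[4.0,[0,0,-4],0],[4.0,[0,0,0],0],[4.0,[0,0,3.5],0],[4.0,[0,0,-3.5],0],[4.0,[0,0,0],0],[4.0,[0,0,3.5],0],[4.0,[0,0,-3.5],0],[4.0,[0,0,0],0],[4.0,[0,0,0],0]]'

```text
t: 8.22
tool_pos: [0.6136, -0.1381, 0.1287]
tool_rot: [-0.216, 3.134, -0.0]
contact_force: [0.4, -0.4, -1.6]
opening: 0.0449
grip_force: 26.7
```

```bash
python3 go.py; python3 prof.py 60;python3 -c "
from h import *
d,W=cloud('scene');save('s2.png',d['frame'],(190,90,340,320),2.5)"
```

```text
t 8.22 pos [ 0.6136 -0.1381  0.1287] yaw -172.12 open 0.0449 grip 26.734792292118073 F [ 0.4 -0.4 -1.6] tilt 0.02
lat -0.02 [[89, 69, 129], [89, 71, 133], [89, 71, 130], [-30, 91, 90], [-33, 93, 91], [-29, 94, 86], [-39, 96, 90], [-37, 98, 89], [-18, 100, 71], [-13, 116, 61], [10, 137, 80], [4, 139, 86], [-2, 143, 68], [-15, 152, 103], [-17, 154, 90]]
lat -0.01 [[76, 68, 129], [84, 69, 132], [80, 70, 132], [89, 70, 126], [88, 70, 128], [82, 71, 128], [83, 71, 132], [87, 71, 132], [88, 71, 127], [87, 72, 131], [87, 73, 129], [-32, 92, 96], [-35, 96, 98], [-2, 123, 61], [8, 134, 83], [11, 135, 85], [10, 136, 86], [10, 137, 84]]
lat 0.0 [[86, 69, 130], [79, 70, 137], [82, 70, 140], [86, 70, 125], [85, 71, 129], [87, 71, 127], [78, 71, 122], [80, 71, 141], [87, 72, 130], [89, 72, 133], [87, 73, 129], [10, 134, 86], [8, 136, 95], [9, 136, 96]]
lat 0.01 [[88, 69, 132], [85, 70, 132], [89, 70, 142], [83, 70, 142], [88, 70, 127], [86, 70, 144], [87, 70, 131], [90, 70, 133], [88, 70, 138], [85, 71, 137], [84, 71, 135], [87, 71, 133], [90, 71, 131], [89, 72, 126], [5, 135, 67], [6, 136, 74], [9, 136, 64], [7, 136, 96], [6, 137, 91], [8, 137, 95], [4, 138, 92], [5, 138, 71], [4, 139, 98], [6, 139, 94], [5, 140, 92], [3, 140, 98], [7, 140, 92]]
```

View pics/s2.png

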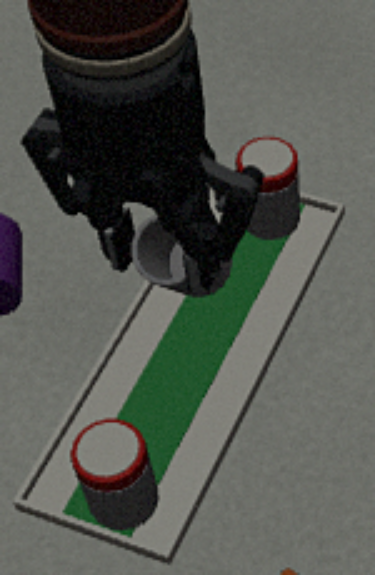

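The rim line now gives about 56° elevation. I'll set the leading base corner on the floor and drag back along an arc to finish turning it.

Call:
send_rows --rows '[[4.0,[0,0,2],0],[4.0,[0,0,2],0],[4.0,[0,0,2],0],[4.0,[0,0,1],0],[4.0,[0,0,0.5],0],[4.0,[0,0,0],0]]'

```text
t: 9.07
tool_pos: [0.6137, -0.1381, 0.0543]
tool_rot: [-0.216, 3.134, -0.0]
contact_force: [-0.7, 0.5, -1.4]
opening: 0.0452
grip_force: 26.7
```

Call:
send_rows --rows '[[4.0,[0,0,0.1],0],[4.0,[0,0,0.1],0],[4.0,[0,0,0],0]]'

```text
t: 9.45
tool_pos: [0.614, -0.1382, 0.0529]
tool_rot: [-0.216, 3.133, -0.001]
contact_force: [-0.0, -0.5, -0.5]
opening: 0.0449
grip_force: 26.8
```

```bash
python3 go.py; python3 prof.py 60
```

```text
t 9.45 pos [ 0.614  -0.1382  0.0529] yaw -172.11 open 0.0449 grip 26.785033978521824 F [-0.  -0.5 -0.5] tilt 0.07
lat -0.02 [[-30, 13, 91], [-28, 15, 96], [-33, 17, 96], [-35, 18, 96], [-34, 20, 95], [-40, 21, 91], [-40, 24, 103], [-5, 46, 66], [6, 59, 87], [0, 63, 68], [4, 65, 99], [89, 70, 133], [88, 71, 132], [84, 72, 133], [-19, 76, 74], [-19, 79, 102]]
lat -0.01 [[-26, 13, 97], [-29, 15, 88], [-33, 19, 98], [-15, 30, 65], [-3, 43, 68], [6, 58, 71], [11, 60, 96], [11, 61, 96], [82, 70, 136], [89, 70, 132], [87, 70, 132], [88, 71, 133], [81, 71, 140], [90, 71, 134], [85, 72, 132], [84, 72, 132], [79, 73, 133]]
lat 0.0 [[9, 57, 80], [12, 59, 67], [9, 60, 94], [10, 60, 62], [78, 69, 136], [80, 70, 135], [88, 70, 133], [85, 70, 129], [89, 71, 131], [87, 71, 131], [78, 71, 144], [85, 71, 128], [88, 71, 135], [80, 72, 140], [83, 72, 137]]
lat 0.01 [[-30, 12, 76], [8, 60, 100], [6, 60, 81], [6, 62, 95], [2, 62, 104], [5, 63, 96], [4, 67, 97], [81, 70, 148], [89, 70, 133], [90, 70, 135], [86, 71, 146], [87, 71, 136], [86, 72, 134], [89, 72, 133]]
```

Call:
send_rows --rows '[[4.0,[0,0,0.1],0],[4.0,[0,0,0.1],0],[4.0,[0.3,0,0.1],0],[4.0,[0.4,0,0],0],[4.0,[0.5,0,-0.1],0],[4.0,[0.5,0,-0.1],0],[4.0,[0,0,0],0]]'

```text
t: 10.38
tool_pos: [0.5985, -0.1408, 0.0537]
tool_rot: [-0.215, 3.13, -0.002]
contact_force: [0.6, 1.9, 6.7]
opening: 0.0452
grip_force: 32.3
```

```bash
python3 go.py; python3 prof.py 60
```

```text
t 10.38 pos [ 0.5985 -0.1408  0.0537] yaw -172.13 open 0.0452 grip 32.281557619571686 F [0.6 1.9 6.7] tilt 0.27
lat -0.02 [[-25, 15, 97], [-25, 16, 102], [-27, 17, 96], [-40, 18, 107], [-26, 18, 98], [-33, 19, 99], [-36, 20, 100], [-38, 21, 103], [8, 65, 66], [7, 67, 102], [5, 68, 97], [2, 70, 107], [-15, 74, 80], [-19, 74, 105], [-16, 76, 85]]
lat -0.01 [[-29, 16, 97], [-33, 17, 109], [-30, 17, 96], [-31, 17, 105], [-30, 17, 98], [-28, 17, 96], [-32, 19, 101], [-36, 19, 107], [-34, 19, 99], [-33, 20, 113], [-37, 20, 85], [11, 63, 103], [9, 64, 86], [12, 64, 97], [10, 64, 97], [11, 64, 103], [8, 65, 81], [12, 65, 80], [9, 65, 112], [10, 65, 101], [13, 65, 90], [12, 66, 99], [12, 67, 93], [10, 67, 94]]
lat 0.0 [[10, 64, 97], [10, 64, 88], [10, 65, 101], [6, 65, 95], [13, 65, 84], [8, 65, 96], [12, 65, 86], [8, 65, 103], [12, 66, 104], [10, 66, 96], [13, 66, 91], [10, 67, 100], [13, 67, 102]]
lat 0.01 [[-19, 8, 79], [-14, 8, 61], [5, 65, 98], [10, 65, 69], [8, 66, 102], [8, 67, 107], [4, 67, 69], [5, 67, 109], [10, 67, 72], [6, 68, 105], [8, 68, 76], [4, 69, 102]]
```

Tilt is down to about 18°. Continue the arc.

Call:
send_rows --rows '[[4.0,[0.5,0,0],0],[4.0,[0.5,0,0],0],[4.0,[0.5,0,0.1],0],[4.0,[0.4,0,0.1],0],[4.0,[0.3,0,0.1],0],[4.0,[0,0,0],0]]'

```text
t: 11.18
tool_pos: [0.5764, -0.1436, 0.05]
tool_rot: [-0.216, 3.13, -0.001]
contact_force: [3.3, 1.1, 9.2]
opening: 0.0449
grip_force: 40.0
```

```bash
python3 go.py; python3 prof.py 60
```

```text
t 11.18 pos [ 0.5764 -0.1436  0.05  ] yaw -172.12 open 0.0449 grip 39.98971212655306 F [3.3 1.1 9.2] tilt 0.24
lat -0.02 [[3, 44, 90], [5, 60, 91], [-25, 67, 103], [-23, 67, 82], [-3, 68, 98], [-16, 68, 88], [-21, 68, 99], [-19, 68, 106], [9, 68, 101], [4, 68, 107], [-24, 69, 104], [-4, 69, 102], [0, 69, 72], [4, 69, 111], [7, 69, 100], [-18, 70, 77]]
lat -0.01 [[8, 67, 82], [10, 67, 102], [12, 67, 61], [10, 68, 102], [12, 68, 90], [12, 68, 105], [11, 70, 98], [11, 70, 105], [11, 70, 84], [13, 70, 93]]
lat 0.0 [[12, 67, 65], [9, 67, 78], [10, 67, 85], [11, 67, 100], [8, 68, 100], [9, 68, 103], [10, 69, 105], [12, 69, 102], [11, 69, 105], [9, 70, 101], [13, 70, 80]]
lat 0.01 [[-19, 13, 85], [5, 67, 85], [9, 67, 83], [5, 68, 63], [3, 68, 109], [7, 69, 100], [2, 69, 70], [4, 69, 102], [7, 70, 85], [8, 70, 101], [9, 70, 98]]
```

The rim is level at 68–69 mm, so the jar is upright. I'll release it and rise.

Call:
send_rows --rows '[[4.6,[0,0,0],0],[5.0,[0,0,0],0],[6.0,[0,0,0],0],[6.5,[0,0,0],0],[6.5,[0,0,-2],0],[6.5,[0,0,-4],0],[6.5,[0,0,-5],0],[6.5,[0,0,-5],0]]'

```text
t: 12.22
tool_pos: [0.5748, -0.1434, 0.2113]
tool_rot: [-0.216, 3.133, -0.001]
contact_force: [-0.5, -0.2, 0.2]
opening: 0.065
grip_force: 0.0
```

```bash
cat > rim.py <<'E'
from m import *
for n,W,h,f in load(True):
    H,S,V=h.T;x,y,z=W.T
    k=(S<80)&(abs(z-.068)<.005)&(np.hypot(x-.575,y+.145)<.045);P=W[k]
    if len(P)>20:
        c,r=cv2.minEnclosingCircle((P[:,:2]*1000).astype(np.float32));A=np.c_[P[:,:2]-P[:,:2].mean(0),np.ones(len(P))];q=np.linalg.lstsq(A,P[:,2],rcond=None)[0]
        print(n,len(P),"c",c,"r",r,"slope,z",q.round(3))
E
python3 go.py .48 0 .22; python3 rim.py;python3 -c "
from h import *
d,W=cloud('scene');save('s3.png',d['frame'],(150,90,500,320),2)"
```

```text
t 12.22 pos [ 0.5748 -0.1434  0.2113] yaw -172.11 open 0.065 grip 0.0 F [-0.5 -0.2  0.2] tilt 0.07
shift [ 7.43 15.51 -0.89] turn 
scene 215 c (566.9500122070312, -145.0763702392578) r 23.506568908691406 slope,z [-0.005 -0.01   0.067]
top 163 c (566.402099609375, -145.22752380371094) r 22.921180725097656 slope,z [-0.008  0.002  0.066]
```

View pics/s3.png

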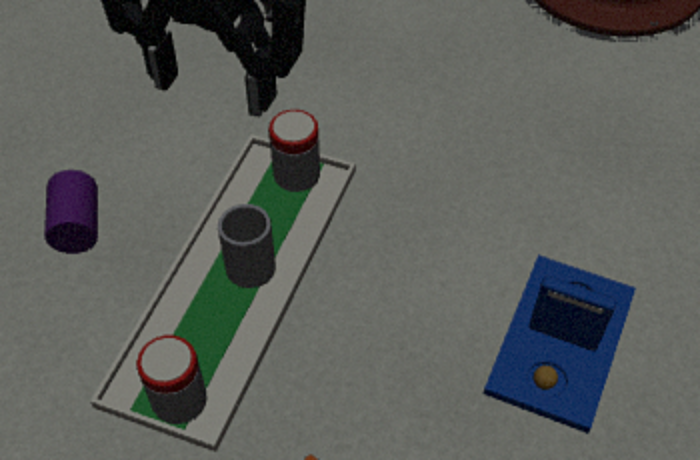

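The jar stands upright in the lane (picture 247,245), its rim level and centred at (0.567,-0.145). Next is the tray, with the ball in its pocket at (545,376).

```bash
python3 -c "
from h import *
print(ctrl.get_obs()['q'].round(3))"; python3 go.py .5025 .1297 .21 95
```

```text
[-0.37  -0.014  1.708 -0.     1.437 -2.078]
t 12.38 pos [ 0.5773 -0.1443  0.2146] yaw -172.11 open 0.0648 grip 0.0 F [-0.4 -0.6 -1.3] tilt 0.56
shift [ 3.65 28.17  0.29] turn -87.10974902834903
```

Call:
send_rows --rows '[[4.0,[0.36,2.8,0],0],[4.0,[0.36,2.8,0],0],[4.0,[0.36,2.8,0],0],[4.0,[0.36,2.8,0],0],[4.0,[0.36,2.8,0],0],[4.0,[0.36,2.8,0],0],[4.0,[0.36,2.8,0],0],[4.0,[0.36,2.8,0],0],[4.0,[0.36,2.8,0],0],[4.0,[0.36,2.8,0],0]]'

```text
t: 13.62
tool_pos: [0.4997, 0.1298, 0.2074]
tool_rot: [0.216, -3.132, 0.0]
contact_force: [-0.0, 1.0, -0.1]
opening: 0.0401
grip_force: 0.0
```

Call:
send_rows --rows '[[4.0,[0,0,0],9.3],[4.0,[0,0,0],9.3],[4.0,[0,0,0],9.3],[4.0,[0,0,0],9.3],[4.0,[0,0,0],9.3],[4.0,[0,0,0],9.3],[4.0,[0,0,0],9.3],[4.0,[0,0,0],9.3],[4.0,[0,0,0],9.3],[4.0,[0,0,0],9.3]]'

```text
t: 14.88
tool_pos: [0.5, 0.1289, 0.2073]
tool_rot: [-2.13, -2.307, 0.003]
contact_force: [0.2, 0.2, 0.4]
opening: 0.0398
grip_force: 0.0
```

Call:
send_rows --rows '[[4.0,[0,0,0],0],[4.0,[0,0,0],0],[4.0,[0,0,0],0]]'

```text
t: 15.25
tool_pos: [0.5007, 0.129, 0.2081]
tool_rot: [-2.123, -2.315, 0.0]
contact_force: [1.1, -1.1, 0.2]
opening: 0.0398
grip_force: 0.0
```

```bash
python3 go.py .5025 .1297 .045 95
```

```text
t 15.25 pos [0.5007 0.129  0.2081] yaw 94.95 open 0.0398 grip 0.0 F [ 1.1 -1.1  0.2] tilt 0.02
shift [ 0.06  0.19 16.31] turn -0.047351195513869015
```

Call:
send_rows --rows '[[4.0,[0,0.15,4],0],[4.0,[0,0,4],0],[4.0,[0,0,3.5],0],[4.0,[0,0,2.5],0],[4.0,[0,0,1.5],0],[4.0,[0,0,0.8],0],[4.0,[0,0,0],0],[4.0,[0,0,0],0]]'

```text
t: 16.25
tool_pos: [0.5033, 0.1293, 0.0465]
tool_rot: [2.124, 2.313, 0.002]
contact_force: [0.4, 0.1, 1.1]
opening: 0.0404
grip_force: 0.0
```

Call:
send_rows --rows '[[3.2,[0,0,0],0],[2.4,[0,0,0],0],[1.9,[0,0,0],0],[1.6,[0,0,0],0],[1.4,[0,0,0],0],[1.2,[0,0,0],0],[1.0,[0,0,0],0],[0.8,[0,0,0],0],[0.5,[0,0,0],0],[0.5,[0,0,0],0]]' --newtons 50

```text
t: 17.5
tool_pos: [0.5023, 0.1291, 0.0454]
tool_rot: [-2.125, -2.314, 0.0]
contact_force: [-1.1, -0.7, 2.2]
opening: 0.0114
grip_force: 49.4
```

```bash
cat > tray.py <<'E'
from m import *
for n,W,h,f in load(True):
    H,S,V=h.T;x,y,z=W.T;p=ctrl.get_obs()['tool_pos'];u=p[2]-.045
    near=np.hypot(x-p[0],y-p[1])<.12
    b=(H>100)&(H<125)&(S>130)&near&(abs(z-u-.009)<.012);P=W[b]
    m=(H>8)&(H<25)&(S>100)&(z>u+.008)&(z<u+.045)&near
    if len(P)>50:
        A=np.c_[P[:,:2]-P[:,:2].mean(0),np.ones(len(P))];q=np.linalg.lstsq(A,P[:,2],rcond=None)[0]
        print(n,"plate",[np.round(q,1) for q in cv2.minAreaRect((P[:,:2]*1000).astype(np.float32))],"slope,z",q.round(3),"ball",np.median(W[m],0).round(4) if m.any() else 0,m.sum())
E
python3 go.py; python3 tray.py
```

```text
t 17.5 pos [0.5023 0.1291 0.0454] yaw 94.89 open 0.0114 grip 49.379419684410095 F [-1.1 -0.7  2.2] tilt 0.0
scene plate [array([503.2, 129.9]), array([151.8,  89.4]), np.float64(5.0)] slope,z [-0.013 -0.001  0.01 ] ball [0.5546 0.1324 0.0228] 105
top plate [array([503.7, 110.2]), array([148.4,  50.7]), np.float64(4.3)] slope,z [ 0.006 -0.049  0.008] ball 0 0
```

Gripped. Lift gently.

Call:
send_rows --rows '[[0.5,[0,0,-0.2],0],[0.5,[0,0,-0.5],0],[0.5,[0,0,-0.8],0],[0.5,[0,0,-1.1],0],[0.5,[0,0,-1.2],0],[0.5,[0,0,-1.2],0],[0.5,[0,0,-1.2],0],[0.5,[0,0,-1.2],0],[0.5,[0,0,-1.2],0],[0.5,[0,0,-1.2],0]]'

```text
t: 18.85
tool_pos: [0.5023, 0.1291, 0.144]
tool_rot: [-2.125, -2.314, 0.0]
contact_force: [0.6, 0.3, -2.5]
opening: 0.0115
grip_force: 48.8
```

Call:
send_rows --rows '[[0.5,[0,0,-1.0],0],[0.5,[0,0,-0.8],0],[0.5,[0,0,-0.5],0],[0.5,[0,0,-0.2],0],[0.5,[0,0,0],0],[0.5,[0,0,0],0]]'

```text
t: 19.6
tool_pos: [0.502, 0.1291, 0.1678]
tool_rot: [-2.124, -2.314, 0.001]
contact_force: [0.1, 0.3, -3.4]
opening: 0.0113
grip_force: 48.9
```

```bash
python3 tray.py; python3 go.py .5221 -.149 .17 95
```

```text
scene plate [array([502.5, 129.8]), array([152.7,  89.5]), np.float64(5.0)] slope,z [-0.018 -0.002  0.132] ball [0.5552 0.1326 0.1452] 143
top plate [array([502.6, 117.1]), array([149. ,  65.3]), np.float64(4.2)] slope,z [ 0.004 -0.036  0.131] ball [0.5496 0.1308 0.145 ] 119
t 19.7 pos [0.5021 0.1291 0.1679] yaw 94.88 open 0.0114 grip 48.89278292655945 F [ 0.3 -0.3 -2.5] tilt 0.05
shift [-27.88  -0.37  -0.21] turn -0.11676038758332652
```

Call:
send_rows --rows '[[0.5,[-0.2,0,0],0],[0.5,[-0.4,0,0],0],[0.5,[-0.6,0,0],0],[0.5,[-0.8,0,0],0],[0.5,[-1.0,0,0],0],[0.5,[-1.2,0,0],0],[0.5,[-1.4,0,0],0],[0.5,[-1.4,0,0],0],[0.5,[-1.4,0,0],0],[0.5,[-1.4,0,0],0]]'

```text
t: 20.95
tool_pos: [0.5107, 0.0305, 0.1683]
tool_rot: [2.125, 2.314, 0.0]
contact_force: [0.6, 0.4, -2.5]
opening: 0.0114
grip_force: 48.9
```

Call:
send_rows --rows '[[0.5,[-1.4,-0.04,0],0],[0.5,[-1.4,-0.04,0],0],[0.5,[-1.4,-0.04,0],0],[0.5,[-1.4,-0.04,0],0],[0.5,[-1.4,-0.04,0],0],[0.5,[-1.4,-0.04,0],0],[0.5,[-1.4,-0.04,0],0],[0.5,[-1.4,-0.04,0],0],[0.5,[-1.4,-0.04,0],0],[0.5,[-1.3,0,0],0]]'

```text
t: 22.2
tool_pos: [0.519, -0.1082, 0.1683]
tool_rot: [2.125, 2.314, 0.0]
contact_force: [0.2, 0.5, -3.2]
opening: 0.0116
grip_force: 48.9
```

Call:
send_rows --rows '[[0.5,[-1.2,0,0],0],[0.5,[-1.0,0,0],0],[0.5,[-0.8,0,0],0],[0.5,[-0.6,0,0],0],[0.5,[-0.4,0,0],0],[0.5,[-0.2,0,0],0],[0.5,[0,0,0],0],[0.5,[0,0,0],0]]'

```text
t: 23.2
tool_pos: [0.5225, -0.1489, 0.1683]
tool_rot: [-2.124, -2.314, -0.0]
contact_force: [0.5, -0.2, -3.0]
opening: 0.0114
grip_force: 48.9
```

```bash
python3 tray.py; python3 go.py .5221 -.149 .17 95; python3 rim.py; python3 -c "
from h import *
d,W=cloud('scene');save('s4.png',d['frame'],(150,60,500,320),2)"
```

```text
scene plate [array([ 522.9, -147.6]), array([152.4,  90.5]), np.float64(4.8)] slope,z [-0.011 -0.019  0.133] ball [ 0.5753 -0.1421  0.1449] 115
top plate [array([ 521.7, -147.7]), array([149.3,  89.4]), np.float64(5.0)] slope,z [-0.001  0.014  0.131] ball 0 0
t 23.3 pos [ 0.5225 -0.149   0.1683] yaw 94.9 open 0.0113 grip 48.89174044132233 F [ 0.5  0.6 -2.9] tilt 0.0
shift [-0.   -0.04 -0.17] turn -0.09879704824093949
scene 141 c (568.3882446289062, -145.11892700195312) r 23.2512264251709 slope,z [-0.012 -0.009  0.067]
```

View pics/s4.png

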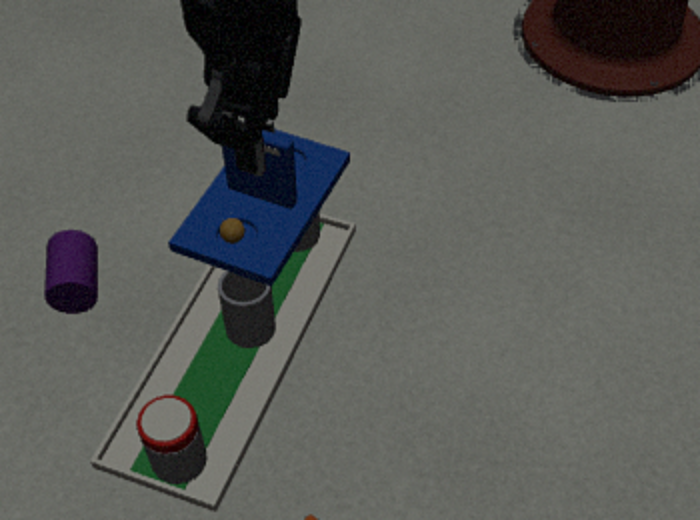

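The tray hangs level at picture (260,205) with the ball in its pocket at (232,229). The pocket is at (0.567,-0.144), within about 1 mm of the jar mouth. Handing in.

```bash
python3 -c "
from station import ctrl
print(ctrl.finish_job())"
```

```text
the job is handed in; nothing more can be done
None
```

The job is handed in with no verdict shown: the jar stands upright in the lane, and the tray is held level and still about 5 cm above its mouth, ball in its pocket, pocket centre within about 2 mm of the mouth's by the last camera measurement.

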